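Pack the aerosol cans into the docked service crate and lock it

TASK

Pack the two tall aerosol cans upright into the two empty cells of the divided crate, one in each, setting them down on the cell floor rather than dropping them. Once both are in, lock the crate by sliding the black-gripped slide lock in front of it all the way to its closed end, at the keeper on the robot's left. Leave the jars in the crate and the other things on the table where they are.

Things in the scene. Friction and masses are not known exactly. Their poses are not given: they have to be found in the camera images.
- can_1: tall aerosol can, one of the two to be packed: plain aluminium body 52 mm in diameter up to 118 mm height, then a straight white plastic cap 46 mm in diameter from 125 to 170 mm (top), about 0.3 kg. Starts upright on the table at the robot's right. Origin: centre of its underside; z points up to the cap.
- can_2: second aerosol can, identical to can_1, also starts upright on the table to the robot's right.
- dock: fixed station on the table: grey base plate 260 x 250 mm, 12 mm thick (x -165 to +95 mm, y -125 to +125 mm), carrying a fixed white divided crate and, on the robot's side of it at x = -135 mm, a slide lock on a track along y. Origin: at table height under the crate's centre; at yaw 0 x points away from the robot, y to its left, z up.
- crate_in (a point): centre of the crate at cell floor height (17 mm over the table), axes as the dock. White plastic crate, open on top, 147 (x) x 218 (y) mm outside, 2 x 3 square cells 66 x 66 mm inside; walls and dividers 5 mm thick, tops 92 mm over the table, 75 mm over the cell floor. Cell centres at x = -35.5 or +35.5 mm, y = -71, 0 or +71 mm.
- pad_1: thin (1 mm) black rubber disc, 48 mm in diameter, lying at the centre of the floor of one of the two empty cells. Cannot be moved. Origin: its underside's centre, on the cell's floor, i.e. the centre of the cell.
- pad_2: the same disc in the other empty cell.
- lock (a joint): position of the slide lock in m: 0 at the open end of its track (dock y = -55 mm), 0.110 at the closed end stop (dock y = +55 mm), where its tongue lies under the keeper, a dark steel bridge 48 mm high beside the crate. Closes along the dock's +y, to the robot's left; takes about 2 N; stays where it is left; starts near the open end.
- lock_grip (a point): centre of the top face of the lock's upright black grip block, 98 mm above the table; the block is 24 mm (dock x) by 22 mm (dock y) and 64 mm tall (34 to 98 mm above the table), on a low steel carriage 40 x 44 mm. Moves with the lock.
- jar_1: bystander: short white plastic jar with a grey screw lid, 55 mm in diameter, 82 mm tall, standing in one of the four filled cells of the crate. Origin: centre of its underside.
- jar_2: bystander: like jar_1, in another filled cell.
- jar_3: bystander: like jar_1, in another filled cell.
- jar_4: bystander: like jar_1, in another filled cell.
- jar_5: bystander: short white plastic jar with a grey screw lid, 55 mm in diameter, 82 mm tall, standing on the table near the cans. Origin: centre of its underside.
- tape: bystander: roll-shaped brown cardboard ring lying flat on the table near the cans, 84 mm in diameter, 25 mm high. Origin: centre of its underside.
- tin: bystander: squat steel tin with a dark lid, 75 mm in diameter, 87 mm tall, on the table near the cans. Origin: centre of its underside.
- wrench: bystander: steel wrench, 180 mm long, lying flat on the table at the far side.
Mind the look-alikes: they are no part of the job. What is shaped like the can_2 but red is not meant.

How it is judged:
On the way, in this order (a step that is already met when the one before it is completed fails the run):
1. both cans stand released on the floors of the two empty cells, upright, one in each ((horizontal distance between can_1 and pad_1 below 0.016 m or horizontal distance between can_1 and pad_2 below 0.016 m) and height (world z) of each of can_1, can_2 below 0.023 m and angle between each of can_1, can_2's own z axis and vertical below 0.1 rad and linear speed of each of can_1, can_2 below 0.03 m/s and contact force between the fingers and can_1 below 0.1 N and (horizontal distance between can_2 and pad_1 below 0.016 m or horizontal distance between can_2 and pad_2 below 0.016 m) and contact force between the fingers and can_2 below 0.1 N), for 0.2 s.
2. the slide lock is moved to its closed end (value of joint lock above 0.1 m), for 0.2 s.
At the end, for the whole second after the job is handed in: Each can stands in its own formerly empty cell: within 16 mm of the cell centre, underside within 6 mm of the cell floor, within 0.1 rad of upright, at rest and released; the lock reads more than 0.100 m (end stop 0.110 m) and is at rest; the four jars still stand upright on their cell floors (all of step 1 and value of joint lock above 0.1 m and velocity of joint lock below 0.02 m/s and angle between each of jar_1, jar_2, jar_3, jar_4's own z axis and vertical below 0.2 rad and height (world z) of each of jar_1, jar_2, jar_3, jar_4 below 0.027 m); the robot touches nothing.
It fails at once if a can is let go in the air or while propped up, more than 30 mm above the cell floor ((height (world z) of can_1 above 0.047 m and contact force between the fingers and can_1 below 0.05 N) or (height (world z) of can_2 above 0.047 m and contact force between the fingers and can_2 below 0.05 N)).
It fails at once if a can is tipped over by more than 35 degrees (angle between any of can_1, can_2's own z axis and vertical above 0.61 rad).
It fails at once if a jar in the crate is taken out or tipped (moved by more than 30 mm or tilted by more than 30 degrees) (distance of any of jar_1, jar_2, jar_3, jar_4 from where it was at the start of the episode above 0.03 m or angle between any of jar_1, jar_2, jar_3, jar_4's own z axis and vertical above 0.52 rad).
It fails at once if another thing on the table is moved by more than 40 mm or knocked over (distance of any of jar_5, tape, tin, wrench from where it was at the start of the episode above 0.04 m or angle between any of jar_5, tape, tin's own z axis and vertical above 0.52 rad).
It also fails if it takes over 61 s, if anything falls off the work surface, if the arm or the gripper's body presses on something with over 40 N, if the wrist force passes 120 N, or if a joint passes its speed limit or range.

ROBOT

A 6-joint arm with a two-finger parallel gripper is mounted at the origin on the work surface. World frame = base frame: x ahead of the robot, y to its left, z up, the work surface at z = 0. Lengths are in m, angles in rad, forces in N, time in s.
With the tool pointing down it reaches from about 0.25 to 0.775 m from the base axis. Payload 4 kg.
Tool frame: the origin (TCP) lies on the centre line of the jaws, within the pads' length; the fingertips stand 8 mm ahead of it and the grasp point (between the pads) lies 11 mm behind it; z points along the fingers, y is the direction in which the jaws open and shut (so a half turn about z gives the same grasp; the last joint's range is limited). The gripper opens to 94 mm and grips with 3 to 60 N. Pads are 16 mm wide; open, the fingers measure 119 mm over their backs; the gripper's body (75 mm by 177 mm) begins 78 mm behind the grasp point.
Start: joints at [-1.248, 0.087, 1.371, -0, 1.684, -0.103], TCP at [0.227, -0.501, 0.214] pointing down, gripper open.
Joint ranges: [-3.1, 3.1], [-0.76, 2.03], [0.27, 2.55], [-1.08, 4.22], [0.17, 2.65], [-2.57, 2.57]. Speed limits (rad/s): [2.79, 2.79, 3.14, 3.14, 3.14, 3.14].

INTERFACE

Orientations are given as [roll, pitch, yaw] about the fixed x, y, z axes, in that order (R = Rz(yaw) Ry(pitch) Rx(roll)).
In Python, from bench import * gives the robot as it stands.
- The arm moves only by the tool step_arm, never from a script. Its argument "steps" is a list of rows, each an object of numbers: "jaw": the opening, from 0 (shut) to 1 (fully open); "tx", "ty", "tz": the shift along the tool's x, y, z in m; "ax", "ay", "az": the turn, a rotation vector about the tool's x, y, z in rad. In form: [{"jaw": .., "tx": .., "ty": .., "tz": .., "ax": .., "ay": .., "az": ..}, ...]. A call has 1 to 8 rows; each row is the pose to reach, as a shift and turn from the pose measured when the call began, along the tool's axes at that moment; what a row does not reach only later rows make up. A row lasts 1/10 s, in which the tool goes at most 50 mm and 8.59 degrees, less where a joint would pass 70% of its speed; a pose out of reach is approached as far as the arm can. A call with a gripper value outside its range is refused whole. The fingers move at their own pace and stop on an object; the grip force is fixed at half the most. Time passes only in rows, so rows that repeat a pose let the fingers close. It gives the time, the measured TCP pose, the force and the opening at its end, in the units of the state.
- get_obs(): the state, without advancing time (a new reading comes with each control period).
- snapshot(name): name is "scene" or "side" or "wrist"; returns (picture, depth): 384x512x3 uint8, red, green, blue; 384x512 float32, m along the optical axis (not along the pixel's ray), 0 where there is no reading.
- camera_model(name): a dict with "intrinsics" (3x3 intrinsics, pixels), "k1" (the pictures are not rectified: a ray, as slopes to the right and down, at radius r is drawn at 1 + k1 r^2 times it, then the intrinsics apply), "origin" and "orientation" of the camera in the world. Camera axes: x right, y down, z forward; pixel columns grow to the right and rows downward; lengths in m; the calibration is good to about 2 mm. A picture is of the moment at which its call begins: read the wrist's pose just before it. camera_model takes no time and is no camera call; for the wrist camera it gives the pose at the moment of the call.
- close_job(): hands the job in, once; it reports no verdict.
Trained networks look in the newest picture that a camera, given by its name, has taken for a name from the list of things; names that differ only in an ending like _2 or _b are one class to them, and where a whole thing is asked for, a point or a joint stands for the part that bears it (a point fixed in the world has none). Each returns a list of dicts, best first, with "confidence" (0 to 1); they miss things now and then, are a little off and sometimes report something else, mostly with a low value. They report only what shows in the picture. A call takes as long as a camera call. They do not tell look-alikes from the thing itself.
- silhouettes(camera, query): "pixels" (384x512 bool, what is visible of it) and "rect" ([left, top, right, bottom] in pixels, round what is visible of it).
The state is a dict: "time": time; "joint_positions": joint angles; "qvel": joint speeds; "joint_torque": joint torques, N m; "tool_pos": TCP position; "ee_rot": TCP orientation; "wrist_force": force on the tool from outside, world axes, zero at the start; "wrist_torque": the same for the moment, N m; "width": finger opening in m.
Only numpy, scipy, OpenCV 4.12 (cv2) and the standard library are available. Lean on these libraries where they do the work, as an engineer would, in place of code of your own. Each camera call takes 0.05 s, during which the arm holds its last target. There are 200 camera calls.

## Working session

There is one attempt and no reset: what is moved stays moved. The work goes in short steps, Python scripts to look and compute and a tool call to move; the robot and the scene stay as the last step left them, time stands still between calls to the robot, and variables do not carry over. Pictures are saved under pics/ and viewed, about 8 in all and at most 12, crops included, and the job is handed in when it is done.

Besides the shell and the picture viewer there is one more tool, called after "Call:" as name(argument=value, ...), one argument or row to a line, values as JSON. step_arm: Moves the arm, as the interface text tells. Its arguments: {"type":"object","properties":{"steps":{"type":"array"}},"required":["steps"]}

```bash
mkdir -p pics
cat > h.py <<'E'
from bench import *
import numpy as np, cv2
from scipy.spatial.transform import Rotation as R
def rot(o):
    o=np.array(o,float)
    if o.shape==(3,3): return o
    return (R.from_euler('xyz',o) if o.size==3 else R.from_quat(o)).as_matrix()
def cloud(name,depth,cm=None):
    c=cm or camera_model(name); K=np.array(c["intrinsics"]);k=c["k1"]
    v,u=np.mgrid[:384,:512].astype(float)
    xd=(u-K[0,2])/K[0,0]; yd=(v-K[1,2])/K[1,1]
    x,y=xd.copy(),yd.copy()
    for _ in range(10):
        s=1+k*(x*x+y*y); x,y=xd/s,yd/s
    P=np.stack([x*depth,y*depth,depth],-1)
    return P@rot(c["orientation"]).T+np.array(c["origin"])
def save(n,im,s=1): cv2.imwrite('pics/'+n+'.png',cv2.resize(im[:,:,::-1],None,fx=s,fy=s))
E
python3 - <<'E'
from h import *
print(get_obs())
for n in("scene","side"):
    c=camera_model(n);print(n,c)
    im,d=snapshot(n);save(n+"0",im,1.5);np.savez(n+"0.npz",im=im,d=d)
    P=cloud(n,d)
    for q in("can_1","pad_1","dock","lock_grip","jar_1","tin","tape"):
        for r in silhouettes(n,q):
            m=r["pixels"]&(d>0); p=P[m]
            if len(p)==0: continue
            print(n,q,round(r["confidence"],2),np.round(r["rect"]),np.median(p,0).round(3),np.percentile(p,3,0).round(3),np.percentile(p,97,0).round(3),np.median(im[m],0))
E
```

```text
{'time': 0.0, 'joint_positions': array([-1.24807610e+00,  8.79639202e-02,  1.37226134e+00, -2.09365274e-05,
        1.68359438e+00, -1.03127219e-01]), 'qvel': array([-0.0003918 , -0.00082537, -0.0003975 ,  0.00117699,  0.00106076,
       -0.00249208]), 'joint_torque': array([ 1.78516011e-04, -3.40176702e+01, -3.02427471e+01,  7.17174145e-02,
        3.31796031e-02, -1.77820466e-04]), 'tool_pos': array([ 0.22700563, -0.50037869,  0.2122957 ]), 'ee_rot': array([-3.13937536e+00, -2.08557443e-04,  4.25844881e-01]), 'wrist_force': array([0.56099604, 0.2503774 , 0.31717999]), 'wrist_torque': array([-0.03043313, -0.00699358, -0.00783885]), 'width': 0.09373846774807741}
scene {'intrinsics': array([[496.63232574,   0.        , 259.96959675],
       [  0.        , 496.63232574, 193.81245473],
       [  0.        ,   0.        ,   1.        ]]), 'k1': -0.11937773858538449, 'origin': array([1.01396942, 0.32475942, 1.02643153]), 'orientation': array([-2.56570583e+00,  1.90047780e-04,  2.33635527e+00])}
scene can_1 0.77 [216.  98. 240. 154.] [ 0.493 -0.285  0.108] [ 0.467 -0.311  0.01 ] [ 0.505 -0
[... 2630 characters left out ...]
 [272. 138. 297. 172.] [ 0.605 -0.278  0.054] [ 0.586 -0.314  0.007] [ 0.63  -0.27   0.082] [98. 99. 89.]
side jar_1 0.87 [227. 190. 248. 218.] [ 0.598 -0.003  0.097] [ 0.578 -0.034  0.072] [0.626 0.013 0.1  ] [105. 105. 107.]
side jar_1 0.77 [237. 215. 264. 243.] [0.531 0.07  0.097] [0.51  0.037 0.074] [0.558 0.086 0.1  ] [104. 104. 108.]
side tin 0.95 [247. 154. 271. 194.] [ 0.623 -0.16   0.067] [ 0.598 -0.21   0.008] [ 0.663 -0.146  0.088] [61. 61. 60.]
side tape 0.81 [306. 192. 340. 220.] [ 0.458 -0.152  0.017] [ 0.419 -0.196  0.001] [ 0.493 -0.119  0.026] [82. 64. 45.]
side tape 0.44 [322. 123. 341. 188.] [ 0.472 -0.279  0.094] [ 0.453 -0.301  0.008] [ 0.498 -0.272  0.169] [81. 80. 75.]
```

View pics/scene0.png

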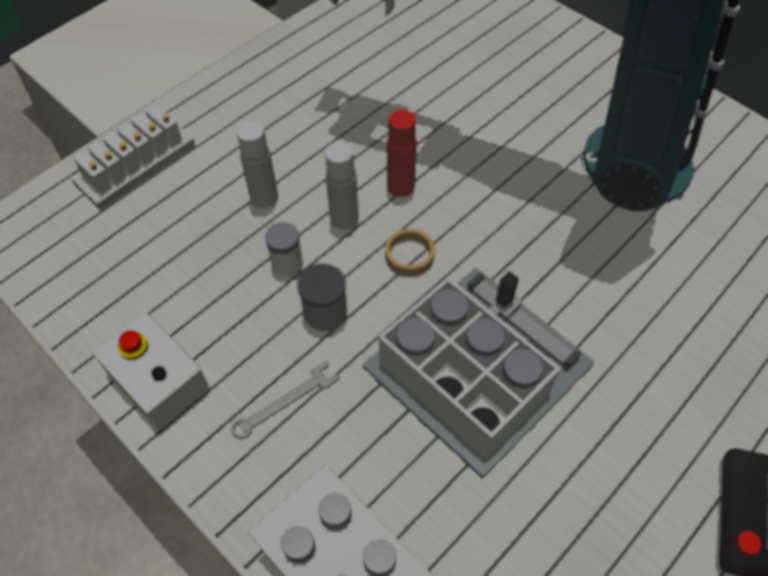

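View pics/side0.png

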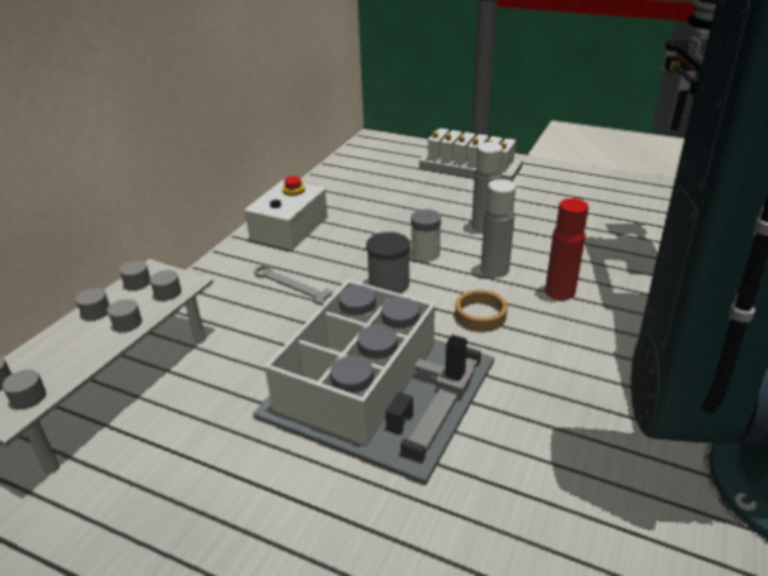

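The scene holds these look-alikes, in full-resolution scene pixels: grey can A (228,125), grey can B (172,110), a red can (267,102) that isn't wanted, and the black lock grip (335,195) that was misread as a can. I choose A and B. The empty cells are the two with pads, on the far side at dock y = 0 and +71 (pads at (298,259) and (321,280)). Next I refine the positions and check my choice in a crop.

Run:
```python
from h import *
from scipy.optimize import least_squares
ims=[];A=[]
for n in("scene","side"):
    f=np.load(n+"0.npz");P=cloud(n,f["d"]);im=f["im"];A.append((n,P,im,f["d"]>0))
ims=[A[0][2][80:200,150:300],A[1][2][85:205,280:430]]
save("crop",np.hstack(ims),2.6)
for n,P,im,ok in A:
    for nm,c in(("A",(.483,-.287)),("B",(.548,-.428)),("red",(.355,-.265))):
        r=np.hypot(P[...,0]-c[0],P[...,1]-c[1])<.05
        t=ok&r&(P[...,2]>.164)&(P[...,2]<.178); p=P[t]
        s=P[ok&r&(P[...,2]>.02)&(P[...,2]<.11)]
        fit=lambda q,R:least_squares(lambda x:np.hypot(q[:,0]-x[0],q[:,1]-x[1])-R,c,loss='soft_l1',f_scale=.002).x.round(4)
        print(n,nm,'top',len(p),((p.min(0)+p.max(0))/2).round(4),np.ptp(p,axis=0).round(3),'bodyfit',fit(s,.026))
    # crate rim
    z=P[...,2]; t=ok&(z>.086)&(z<.0965)&(abs(P[...,0]-.57)<.13)&(abs(P[...,1]-.06)<.16)
    q=P[t][:,:2]
    # model: distance to the rim grid
    def g(x):
        c,s=np.cos(x[2]),np.sin(x[2]); d=q-x[:2]; lx=d[:,0]*c+d[:,1]*s; ly=-d[:,0]*s+d[:,1]*c
        dx=np.min(abs(lx[:,None]-[-71,0,71]*np.array(.001)),1) ; dy=np.min(abs(ly[:,None]-np.array([-106.5,-35.5,35.5,106.5])/1000),1)
        return np.minimum(np.maximum(np.minimum(dx,dy)-.002,0),.006)
    best=min(((np.sum(g((a,b,w))**2),a,b,w) for a in np.arange(.54,.60,.003) for b in np.arange(.03,.09,.003) for w in np.arange(-.3,.31,.03)))
    from scipy.optimize import minimize
    m=minimize(lambda x:np.sum(g(x)**2)*1e6,best[1:],method='Nelder-Mead');x=m.x
    print(n,'crate',len(q),x.round(4),'rms',np.sqrt(np.mean(g(x)**2)).round(4))
    c,s=np.cos(x[2]),np.sin(x[2])
    for l in((.0355,0),(.0355,.071),(-.135,-.055),(-.135,.055)): print('  ',l,(x[0]+c*l[0]-s*l[1]).round(4),(x[1]+s*l[0]+c*l[1]).round(4))
    t=ok&(z>.09)&(z<.106)&(abs(P[...,0]-.445)<.04)&(abs(P[...,1]-.02)<.05);p=P[t];print(n,'grip top',len(p),((p.min(0)+p.max(0))/2).round(4),np.ptp(p,axis=0).round(3))
    for rr in silhouettes(n,"pad_1"):
        p=P[rr["pixels"]&ok&(z<.03)];print(n,'pad',np.median(p,0).round(3),len(p)) if len(p) else 0
```

```text
scene A top 234 [ 0.4812 -0.2989  0.1694] [0.046 0.048 0.011] bodyfit [ 0.4789 -0.3011]
scene B top 204 [ 0.547  -0.4383  0.1691] [0.046 0.047 0.01 ] bodyfit [ 0.5466 -0.4395]
scene red top 215 [ 0.359  -0.2797  0.1694] [0.047 0.046 0.011] bodyfit [ 0.3588 -0.2808]
scene crate 1366 [ 0.5749  0.0553 -0.0261] rms 0.0031
   (0.0355, 0) 0.6103 0.0544
   (0.0355, 0.071) 0.6122 0.1254
   (-0.135, -0.055) 0.4385 0.0039
   (-0.135, 0.055) 0.4413 0.1138
scene grip top 101 [0.4386 0.0195 0.0956] [0.027 0.023 0.011]
scene pad [0.605 0.126 0.018] 181
scene pad [0.602 0.053 0.018] 177
side A top 140 [ 0.4781 -0.2968  0.1677] [0.044 0.044 0.007] bodyfit [ 0.4785 -0.2994]
side B top 105 [ 0.5443 -0.4326  0.1674] [0.042 0.047 0.007] bodyfit [ 0.5441 -0.438 ]
side red top 168 [ 0.3567 -0.2757  0.1675] [0.044 0.046 0.007] bodyfit [ 0.3563 -0.2785]
side crate 1416 [ 0.5716  0.0555 -0.0106] rms 0.0034
   (0.0355, 0) 0.6071 0.0551
   (0.0355, 0.071) 0.6079 0.1261
   (-0.135, -0.055) 0.4361 0.0019
   (-0.135, 0.055) 0.4372 0.1119
side grip top 109 [0.4349 0.0229 0.095 ] [0.024 0.023 0.01 ]
```

View pics/crop.png

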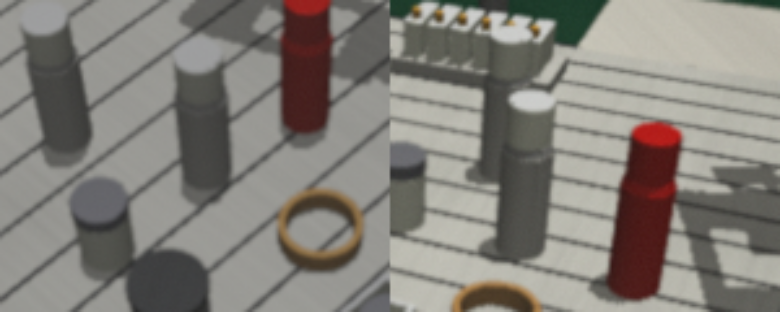

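The crop confirms it: the two grey cans with white caps (A and B) are the right ones, and the red one is the decoy. I'm moving over A with the jaws turned along x.

Call:
step_arm(
  steps=[
    {"jaw": 1, "tx": 0.04, "ty": -0.01, "tz": -0.03, "az": -0.14},
    {"jaw": 1, "tx": 0.08, "ty": -0.02, "tz": -0.03, "az": -0.28},
    {"jaw": 1, "tx": 0.12, "ty": -0.03, "tz": -0.03, "az": -0.42},
    {"jaw": 1, "tx": 0.16, "ty": -0.04, "tz": -0.03, "az": -0.56},
    {"jaw": 1, "tx": 0.2, "ty": -0.05, "tz": -0.03, "az": -0.7},
    {"jaw": 1, "tx": 0.24, "ty": -0.06, "tz": -0.03, "az": -0.84},
    {"jaw": 1, "tx": 0.28, "ty": -0.07, "tz": -0.03, "az": -0.98},
    {"jaw": 1, "tx": 0.314, "ty": -0.079, "tz": -0.03, "az": -1.12},
  ],
)

```text
invalid input
```

Call:
step_arm(
  steps=[
    {"jaw": 1.0, "tx": 0.04, "ty": -0.01, "tz": -0.03, "ax": 0, "ay": 0, "az": -0.14},
    {"jaw": 1.0, "tx": 0.08, "ty": -0.02, "tz": -0.03, "ax": 0, "ay": 0, "az": -0.28},
    {"jaw": 1.0, "tx": 0.12, "ty": -0.03, "tz": -0.03, "ax": 0, "ay": 0, "az": -0.42},
    {"jaw": 1.0, "tx": 0.16, "ty": -0.04, "tz": -0.03, "ax": 0, "ay": 0, "az": -0.56},
    {"jaw": 1.0, "tx": 0.2, "ty": -0.05, "tz": -0.03, "ax": 0, "ay": 0, "az": -0.7},
    {"jaw": 1.0, "tx": 0.24, "ty": -0.06, "tz": -0.03, "ax": 0, "ay": 0, "az": -0.84},
    {"jaw": 1.0, "tx": 0.28, "ty": -0.07, "tz": -0.03, "ax": 0, "ay": 0, "az": -0.98},
    {"jaw": 1.0, "tx": 0.314, "ty": -0.079, "tz": -0.03, "ax": 0, "ay": 0, "az": -1.12},
  ],
)

```text
time: 1.7
tool_pos: [0.482, -0.2977, 0.2436]
ee_rot: [3.141, 0.0, 1.552]
wrist_force: [0.5, -0.9, -0.1]
width: 0.0938
```

```bash
cat >> h.py <<'E'
def goto(tgt,yaw=None):
    "print row for world target"
    o=get_obs();T=rot(o["ee_rot"]);d=T.T@(np.array(tgt)-o["tool_pos"])
    a=[0,0,0]
    if yaw is not None: a=R.from_matrix(T.T@rot([np.pi,0,yaw])).as_rotvec()
    print('goto',tgt,'t',d.round(4),'a',np.round(a,3))
E
python3 - <<'E'
from h import *
cm=camera_model("wrist");o=get_obs();im,d=snapshot("wrist");save("w1",im);P=cloud("wrist",d,cm)
print(o["tool_pos"],cm["origin"])
ok=d>0
t=ok&(P[...,2]>.164)&(P[...,2]<.178)&(np.hypot(P[...,0]-.48,P[...,1]+.3)<.05);p=P[t]
print(len(p),((p.min(0)+p.max(0))/2).round(4),np.ptp(p,axis=0).round(3))
goto([.48,-.299,.139],1.5508)
E
```

```text
[ 0.48197976 -0.29771018  0.24357821] [ 0.48216519 -0.23085417  0.41493208]
1738 [ 0.4775 -0.2983  0.1682] [0.045 0.044 0.008]
goto [0.48, -0.299, 0.139] t [-0.0053 -0.0057  0.1042] a [ 0.003 -0.003  0.011]
```

View pics/w1.png

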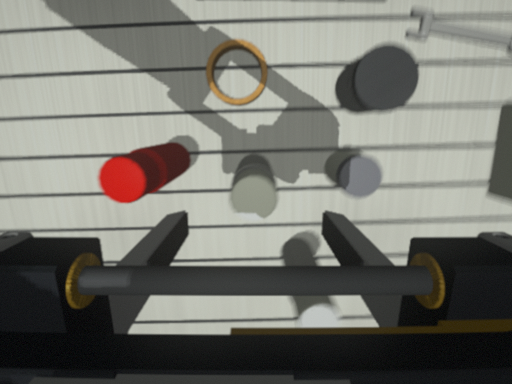

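The wrist view shows the grey can at (253,190), centred between the jaws, with the red one clear to the left. I'm descending to grip its cap.

Call:
step_arm(
  steps=[
    {"jaw": 1.0, "tx": -0.005, "ty": -0.006, "tz": 0.03, "ax": 0, "ay": 0, "az": 0},
    {"jaw": 1.0, "tx": -0.005, "ty": -0.006, "tz": 0.06, "ax": 0, "ay": 0, "az": 0},
    {"jaw": 1.0, "tx": -0.005, "ty": -0.006, "tz": 0.09, "ax": 0, "ay": 0, "az": 0},
    {"jaw": 1.0, "tx": -0.005, "ty": -0.006, "tz": 0.104, "ax": 0, "ay": 0, "az": 0},
    {"jaw": 1.0, "tx": -0.005, "ty": -0.006, "tz": 0.104, "ax": 0, "ay": 0, "az": 0},
    {"jaw": 1.0, "tx": -0.005, "ty": -0.006, "tz": 0.104, "ax": 0, "ay": 0, "az": 0},
  ],
)

```text
time: 2.35
tool_pos: [0.4801, -0.2993, 0.1403]
ee_rot: [3.137, -0.003, 1.561]
wrist_force: [0.1, -0.5, 0.6]
width: 0.0942
```

Call:
step_arm(
  steps=[
    {"jaw": 0.3, "tx": 0, "ty": 0, "tz": 0, "ax": 0, "ay": 0, "az": 0},
    {"jaw": 0.3, "tx": 0, "ty": 0, "tz": 0, "ax": 0, "ay": 0, "az": 0},
    {"jaw": 0.3, "tx": 0, "ty": 0, "tz": 0, "ax": 0, "ay": 0, "az": 0},
    {"jaw": 0.3, "tx": 0, "ty": 0, "tz": 0, "ax": 0, "ay": 0, "az": 0},
    {"jaw": 0.3, "tx": 0, "ty": 0, "tz": 0, "ax": 0, "ay": 0, "az": 0},
    {"jaw": 0.3, "tx": 0, "ty": 0, "tz": 0, "ax": 0, "ay": 0, "az": 0},
    {"jaw": 0.3, "tx": 0, "ty": 0, "tz": 0, "ax": 0, "ay": 0, "az": 0},
  ],
)

```text
time: 3.05
tool_pos: [0.48, -0.2992, 0.1402]
ee_rot: [3.137, -0.003, 1.561]
wrist_force: [-0.5, 0.1, -0.5]
width: 0.0453
```

Call:
step_arm(
  steps=[
    {"jaw": 0.3, "tx": 0, "ty": 0, "tz": -0.04, "ax": 0, "ay": 0, "az": 0},
    {"jaw": 0.3, "tx": 0, "ty": 0, "tz": -0.08, "ax": 0, "ay": 0, "az": 0},
    {"jaw": 0.3, "tx": 0, "ty": 0, "tz": -0.12, "ax": 0, "ay": 0, "az": 0},
    {"jaw": 0.3, "tx": 0.02, "ty": 0.01, "tz": -0.14, "ax": 0, "ay": 0, "az": 0},
    {"jaw": 0.3, "tx": 0.06, "ty": 0.025, "tz": -0.14, "ax": 0, "ay": 0, "az": 0},
    {"jaw": 0.3, "tx": 0.1, "ty": 0.04, "tz": -0.14, "ax": 0, "ay": 0, "az": 0},
    {"jaw": 0.3, "tx": 0.14, "ty": 0.055, "tz": -0.14, "ax": 0, "ay": 0, "az": 0},
    {"jaw": 0.3, "tx": 0.18, "ty": 0.07, "tz": -0.14, "ax": 0, "ay": 0, "az": 0},
  ],
)

```text
time: 3.85
tool_pos: [0.551, -0.1186, 0.2795]
ee_rot: [3.14, -0.003, 1.561]
wrist_force: [0.5, 0.3, -4.0]
width: 0.0455
```

Call:
step_arm(
  steps=[
    {"jaw": 0.3, "tx": 0.05, "ty": 0.015, "tz": 0, "ax": 0, "ay": 0, "az": 0},
    {"jaw": 0.3, "tx": 0.09, "ty": 0.03, "tz": 0, "ax": 0, "ay": 0, "az": 0},
    {"jaw": 0.3, "tx": 0.12, "ty": 0.04, "tz": 0, "ax": 0, "ay": 0, "az": 0},
    {"jaw": 0.3, "tx": 0.14, "ty": 0.045, "tz": 0, "ax": 0, "ay": 0, "az": 0},
    {"jaw": 0.3, "tx": 0.14, "ty": 0.045, "tz": 0, "ax": 0, "ay": 0, "az": 0},
    {"jaw": 0.3, "tx": 0.14, "ty": 0.045, "tz": 0, "ax": 0, "ay": 0, "az": 0},
  ],
)

```text
time: 4.45
tool_pos: [0.5971, 0.0211, 0.2787]
ee_rot: [-3.141, -0.003, 1.562]
wrist_force: [0.2, -0.5, -2.8]
width: 0.0456
```

Run:
```python
from h import *
o=get_obs();cm=camera_model("wrist");im,d=snapshot("wrist");save("w2",im);np.savez("w2.npz",im=im,d=d,P=cloud("wrist",d,cm))
print(o["tool_pos"],o["ee_rot"],o["width"],o["wrist_force"],cm["origin"])
```

```text
[0.59707693 0.02108023 0.27867935] [-3.14070527e+00 -2.77095753e-03  1.56160261e+00] 0.0456463305099352 [ 0.17374973 -0.54985975 -2.77493953] [0.59688181 0.08743359 0.45022547]
```

View pics/w2.png

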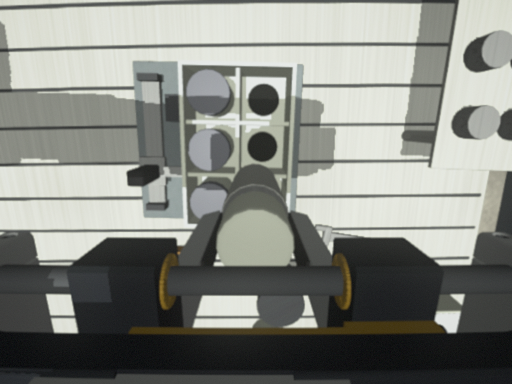

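Both pads are clearly visible, at (263,99) and (262,147). I'll locate them directly.

Run:
```python
from h import *
f=np.load("w2.npz");im,P,d=f["im"],f["P"],f["d"]
g=im.astype(int).sum(2)
for v0,v1 in((75,122),(125,170)):
    m=np.zeros(g.shape,bool);m[v0:v1,244:282]=g[v0:v1,244:282]<90
    n,l,s,c=cv2.connectedComponentsWithStats(m.astype(np.uint8));k=1+np.argmax(s[1:,4]);q=P[(l==k)&(d>0)]
    e=(q.min(0)+q.max(0))/2
    print(s[k],c[k],'median',np.median(q,0).round(4),'mid',e.round(4),np.ptp(q,axis=0).round(3))
# base plate edge yaw: points z<.02 & >.008
z=P[...,2]
t=(d>0)&(z>.007)&(z<.017)&(P[...,0]>.40)&(P[...,0]<.455)&(P[...,1]>-.05)&(P[...,1]<.2)
for sel,nm in((t,'plate'),):
    q=P[sel];print(nm,len(q),np.percentile(q,[0.5,99.5],axis=0).round(4).tolist())
# left edge of the plate per y bins
L=[(y,np.percentile(q[abs(q[:,1]-y)<.005][:,0],2)) for y in np.arange(-.02,.18,.01) if (abs(q[:,1]-y)<.005).sum()>5]
L=np.array(L);pf=np.polyfit(L[:,0],L[:,1],1);print('edge slope',pf,len(L),'yaw',-pf[0], 'res',np.std(L[:,1]-np.polyval(pf,L[:,0])))
t=(d>0)&(z>.087)&(z<.0955)&(P[...,0]>.48)&(P[...,0]<.67)&(P[...,1]>-.02)&(P[...,1]<.19);q=P[t]
r=[(y,np.percentile(q[abs(q[:,1]-y)<.004][:,0],99),np.percentile(q[abs(q[:,1]-y)<.004][:,0],1)) for y in np.arange(.03,.16,.01)];r=np.array(r).round(4);print(r.tolist())
```

```text
Traceback (most recent call last):
ValueError: attempt to get argmax of an empty sequence
```

Run:
```python
from h import *
f=np.load("w2.npz");im,P,d=f["im"],f["P"],f["d"]
g=im.astype(int).sum(2)
print(g[99,246:282:3],g[147,246:282:3],g[110:130:3,263])
for v0,v1 in((75,120),(126,170)):
    m=np.zeros(g.shape,np.uint8);sub=np.uint8(g[v0:v1,244:282]//3)
    th,b=cv2.threshold(sub,0,255,cv2.THRESH_BINARY_INV+cv2.THRESH_OTSU);th=min(th,50);m[v0:v1,244:282]=sub<th
    n,l,s,c=cv2.connectedComponentsWithStats(m)
    if n<2: print('none',th);continue
    k=1+np.argmax(s[1:,4]);q=P[(l==k)&(d>0)]
    print(th,s[k],c[k].round(1),'median',np.median(q,0).round(4),'mid',((q.min(0)+q.max(0))/2).round(4),np.ptp(q,axis=0).round(3))
z=P[...,2]
t=(d>0)&(z>.007)&(z<.017)&(P[...,0]>.38)&(P[...,0]<.455)&(P[...,1]>-.05)&(P[...,1]<.2);q=P[t]
L=np.array([(y,np.percentile(q[abs(q[:,1]-y)<.005][:,0],2)) for y in np.arange(-.02,.18,.01) if (abs(q[:,1]-y)<.005).sum()>5])
pf=np.polyfit(L[:,0],L[:,1],1);print('plate edge x=',pf,len(L),'res',np.std(L[:,1]-np.polyval(pf,L[:,0])))
t=(d>0)&(z>.087)&(z<.0955)&(P[...,0]>.48)&(P[...,0]<.67);q=P[t]
print([(round(y,2),np.percentile(q[abs(q[:,1]-y)<.004][:,0],[1,99]).round(4).tolist()) for y in np.arange(.04,.16,.01) if (abs(q[:,1]-y)<.004).sum()>5])
```

```text
[541 169 142 146 145 149 141 143 157 157 147 485] [502 112 118 126 123 123 120 122 128 120 209 532] [136 134 551 626 685 632 536]
50 [250  98  28  16 342] [262.9 105.2] median [0.6089 0.119  0.018 ] mid [0.6098 0.1182 0.018 ] [0.041 0.023 0.005]
50 [249 133  27  28 590] [261.9 146.4] median [0.6071 0.0564 0.018 ] mid [0.6071 0.0556 0.0181] [0.041 0.042 0.005]
plate edge x= [-0.10800716  0.42362745] 19 res 0.01384707047894261
[(np.float64(0.04), [0.497, 0.644]), (np.float64(0.05), [0.4979, 0.6438]), (np.float64(0.06), [0.4977, 0.6449]), (np.float64(0.07), [0.498, 0.6447]), (np.float64(0.08), [0.4987, 0.6444]), (np.float64(0.09), [0.4984, 0.6456]), (np.float64(0.1), [0.5002, 0.6454]), (np.float64(0.11), [0.5007, 0.6464]), (np.float64(0.12), [0.5005, 0.6462]), (np.float64(0.13), [0.5011, 0.6472]), (np.float64(0.14), [0.5015, 0.6472]), (np.float64(0.15), [0.5013, 0.6479])]
```

Call:
step_arm(
  steps=[
    {"jaw": 0.3, "tx": 0.035, "ty": 0.004, "tz": 0, "ax": 0, "ay": 0, "az": 0.01},
    {"jaw": 0.3, "tx": 0.07, "ty": 0.008, "tz": 0, "ax": 0, "ay": 0, "az": 0.02},
    {"jaw": 0.3, "tx": 0.095, "ty": 0.0115, "tz": 0, "ax": 0, "ay": 0, "az": 0.03},
    {"jaw": 0.3, "tx": 0.105, "ty": 0.0117, "tz": 0, "ax": 0, "ay": 0, "az": 0.03},
    {"jaw": 0.3, "tx": 0.105, "ty": 0.0117, "tz": 0, "ax": 0, "ay": 0, "az": 0.03},
    {"jaw": 0.3, "tx": 0.105, "ty": 0.0117, "tz": 0, "ax": 0, "ay": 0, "az": 0.03},
  ],
)

```text
time: 5.1
tool_pos: [0.6098, 0.1236, 0.2792]
ee_rot: [-3.141, -0.002, 1.529]
wrist_force: [0.1, 0.2, -2.7]
width: 0.0453
```

Run:
```python
from h import *
P={}
for n in("scene","side"):
    im,d=snapshot(n);p=cloud(n,d);z=p[...,2]
    s=p[(d>0)&(z>.15)&(z<.245)&(np.hypot(p[...,0]-.61,p[...,1]-.126)<.05)]
    from scipy.optimize import least_squares
    for a,b in((.15,.195),(.2,.245)):
        q=s[(s[:,2]>a)&(s[:,2]<b)]
        if len(q)>20: print(n,a,len(q),least_squares(lambda x:np.hypot(q[:,0]-x[0],q[:,1]-x[1])-.026,(.61,.126),loss='soft_l1',f_scale=.002).x.round(4),'zmin',q[:,2].min().round(3))
    q=p[(d>0)&(z>.12)&(z<.2)&(np.hypot(p[...,0]-.61,p[...,1]-.126)<.03)];print('lowest',np.percentile(q[:,2],1).round(3))
goto([.6097,.1264,.158],1.533)
```

```text
scene 0.15 281 [0.6105 0.1195] zmin 0.15
scene 0.2 323 [0.6104 0.1201] zmin 0.2
lowest 0.141
side 0.15 522 [0.6085 0.1213] zmin 0.15
side 0.2 589 [0.6087 0.1219] zmin 0.2
lowest 0.14
goto [0.6097, 0.1264, 0.158] t [ 0.0026 -0.0003  0.1215] a [-0.    -0.002 -0.005]
```

The can hangs vertical, about 2 mm behind the TCP in y. I'm correcting for that and lowering.

Call:
step_arm(
  steps=[
    {"jaw": 0.3, "tx": 0.0042, "ty": 0, "tz": 0.015, "ax": 0, "ay": 0, "az": 0},
    {"jaw": 0.3, "tx": 0.0042, "ty": 0, "tz": 0.04, "ax": 0, "ay": 0, "az": 0},
    {"jaw": 0.3, "tx": 0.0042, "ty": 0, "tz": 0.065, "ax": 0, "ay": 0, "az": 0},
    {"jaw": 0.3, "tx": 0.0042, "ty": 0, "tz": 0.09, "ax": 0, "ay": 0, "az": 0},
    {"jaw": 0.3, "tx": 0.0042, "ty": 0, "tz": 0.105, "ax": 0, "ay": 0, "az": 0},
    {"jaw": 0.3, "tx": 0.0042, "ty": 0, "tz": 0.115, "ax": 0, "ay": 0, "az": 0},
    {"jaw": 0.3, "tx": 0.0042, "ty": 0, "tz": 0.118, "ax": 0, "ay": 0, "az": 0},
    {"jaw": 0.3, "tx": 0.0042, "ty": 0, "tz": 0.119, "ax": 0, "ay": 0, "az": 0},
  ],
)

```text
time: 6.0
tool_pos: [0.6104, 0.1279, 0.1609]
ee_rot: [3.141, -0.002, 1.528]
wrist_force: [-0.9, 0.4, -2.9]
width: 0.0457
```

Call:
step_arm(
  steps=[
    {"jaw": 0.3, "tx": 0, "ty": 0, "tz": 0.002, "ax": 0, "ay": 0, "az": 0},
    {"jaw": 0.3, "tx": 0, "ty": 0, "tz": 0.003, "ax": 0, "ay": 0, "az": 0},
    {"jaw": 0.3, "tx": 0, "ty": 0, "tz": 0.003, "ax": 0, "ay": 0, "az": 0},
  ],
)

```text
time: 6.3
tool_pos: [0.6107, 0.128, 0.1587]
ee_rot: [3.14, -0.002, 1.528]
wrist_force: [-0.4, 0.2, -3.7]
width: 0.0452
```

Call:
step_arm(
  steps=[
    {"jaw": 0.3, "tx": 0, "ty": 0, "tz": 0.001, "ax": 0, "ay": 0, "az": 0},
    {"jaw": 0.3, "tx": 0, "ty": 0, "tz": 0.002, "ax": 0, "ay": 0, "az": 0},
    {"jaw": 0.3, "tx": 0, "ty": 0, "tz": 0.002, "ax": 0, "ay": 0, "az": 0},
  ],
)

```text
time: 6.6
tool_pos: [0.611, 0.128, 0.1575]
ee_rot: [3.138, -0.003, 1.528]
wrist_force: [-0.9, 0.0, 0.2]
width: 0.0455
```

Contact: the weight is off the gripper. I'm opening it and rising.

Call:
step_arm(
  steps=[
    {"jaw": 0.6, "tx": 0, "ty": 0, "tz": 0, "ax": 0, "ay": 0, "az": 0},
    {"jaw": 0.8, "tx": 0, "ty": 0, "tz": 0, "ax": 0, "ay": 0, "az": 0},
    {"jaw": 0.9, "tx": 0, "ty": 0, "tz": 0, "ax": 0, "ay": 0, "az": 0},
    {"jaw": 1.0, "tx": 0, "ty": 0, "tz": 0, "ax": 0, "ay": 0, "az": 0},
    {"jaw": 1.0, "tx": 0, "ty": 0, "tz": -0.03, "ax": 0, "ay": 0, "az": 0},
    {"jaw": 1.0, "tx": 0, "ty": 0, "tz": -0.06, "ax": 0, "ay": 0, "az": 0},
    {"jaw": 1.0, "tx": 0, "ty": 0, "tz": -0.09, "ax": 0, "ay": 0, "az": 0},
    {"jaw": 1.0, "tx": 0, "ty": 0, "tz": -0.1, "ax": 0, "ay": 0, "az": 0},
  ],
)

```text
time: 7.4
tool_pos: [0.6119, 0.128, 0.2619]
ee_rot: [3.131, -0.004, 1.528]
wrist_force: [0.2, -0.4, 0.8]
width: 0.0942
```

Run:
```python
from h import *
for n in("scene","side","wrist"):
    cm=camera_model(n);im,d=snapshot(n);p=cloud(n,d,cm);z=p[...,2]
    q=p[(d>0)&(z>.18)&(z<.195)&(np.hypot(p[...,0]-.61,p[...,1]-.126)<.04)]
    print(n,len(q),((q.min(0)+q.max(0))/2).round(4),np.median(q[:,2]).round(4)) if len(q) else print(n,'-')
    q=p[(d>0)&(z>.164)&(z<.178)&(np.hypot(p[...,0]-.546,p[...,1]+.437)<.045)]
    if len(q): print(n,'B',len(q),((q.min(0)+q.max(0))/2).round(4))
goto([.546,-.435,.257],1.55)
```

```text
scene 345 [0.6132 0.128  0.1854] 0.1866
scene B 201 [ 0.5476 -0.4373  0.1695]
side 319 [0.6086 0.1273 0.1846] 0.1861
side B 103 [ 0.543  -0.4328  0.1676]
wrist 1761 [0.6095 0.1266 0.1846] 0.187
goto [0.546, -0.435, 0.257] t [-0.565  -0.0408 -0.0012] a [ 0.004 -0.003 -0.022]
```

Call:
step_arm(
  steps=[
    {"jaw": 1.0, "tx": -0.045, "ty": -0.003, "tz": 0, "ax": 0.004, "ay": -0.003, "az": 0},
    {"jaw": 1.0, "tx": -0.09, "ty": -0.006, "tz": 0, "ax": 0.004, "ay": -0.003, "az": 0},
    {"jaw": 1.0, "tx": -0.135, "ty": -0.01, "tz": 0, "ax": 0.004, "ay": -0.003, "az": 0},
    {"jaw": 1.0, "tx": -0.18, "ty": -0.013, "tz": 0, "ax": 0.004, "ay": -0.003, "az": 0},
    {"jaw": 1.0, "tx": -0.225, "ty": -0.016, "tz": 0, "ax": 0.004, "ay": -0.003, "az": 0},
    {"jaw": 1.0, "tx": -0.27, "ty": -0.02, "tz": 0, "ax": 0.004, "ay": -0.003, "az": 0},
    {"jaw": 1.0, "tx": -0.315, "ty": -0.023, "tz": 0, "ax": 0.004, "ay": -0.003, "az": 0},
    {"jaw": 1.0, "tx": -0.36, "ty": -0.026, "tz": 0, "ax": 0.004, "ay": -0.003, "az": 0},
  ],
)

```text
time: 8.35
tool_pos: [0.5682, -0.2321, 0.2533]
ee_rot: [-3.137, -0.002, 1.528]
wrist_force: [0.1, 0.0, -0.2]
width: 0.0937
```

Call:
step_arm(
  steps=[
    {"jaw": 1.0, "tx": -0.04, "ty": -0.003, "tz": 0, "ax": 0, "ay": 0, "az": -0.01},
    {"jaw": 1.0, "tx": -0.08, "ty": -0.006, "tz": 0, "ax": 0, "ay": 0, "az": -0.02},
    {"jaw": 1.0, "tx": -0.12, "ty": -0.008, "tz": 0, "ax": 0, "ay": 0, "az": -0.02},
    {"jaw": 1.0, "tx": -0.16, "ty": -0.011, "tz": 0, "ax": 0, "ay": 0, "az": -0.02},
    {"jaw": 1.0, "tx": -0.19, "ty": -0.013, "tz": 0, "ax": 0, "ay": 0, "az": -0.02},
    {"jaw": 1.0, "tx": -0.2, "ty": -0.014, "tz": 0, "ax": 0, "ay": 0, "az": -0.02},
    {"jaw": 1.0, "tx": -0.2, "ty": -0.014, "tz": 0, "ax": 0, "ay": 0, "az": -0.02},
  ],
)

```text
time: 9.05
tool_pos: [0.5448, -0.4319, 0.2499]
ee_rot: [-3.134, -0.005, 1.546]
wrist_force: [0.3, 0.2, -0.5]
width: 0.0944
```

Run:
```python
from h import *
for n in("wrist","scene"):
    cm=camera_model(n);im,d=snapshot(n);p=cloud(n,d,cm);z=p[...,2]
    q=p[(d>0)&(z>.164)&(z<.176)&(np.hypot(p[...,0]-.546,p[...,1]+.437)<.045)]
    if len(q): print(n,'B',len(q),((q.min(0)+q.max(0))/2).round(4),np.ptp(q,axis=0).round(3))
o=get_obs();print(o["tool_pos"],o["qvel"].round(3))
goto([.545,-.4355,.139],1.55)
```

```text
wrist B 1639 [ 0.5433 -0.4375  0.1682] [0.044 0.045 0.008]
scene B 206 [ 0.548  -0.4366  0.1698] [0.045 0.047 0.011]
[ 0.54588003 -0.4299071   0.25191399] [ 0.019 -0.021 -0.006 -0.001 -0.    -0.002]
goto [0.545, -0.4355, 0.139] t [-6.100e-03 -1.000e-04  1.129e-01] a [-0.006 -0.004 -0.001]
```

Call:
step_arm(
  steps=[
    {"jaw": 1.0, "tx": -0.0075, "ty": -0.001, "tz": 0.03, "ax": -0.006, "ay": -0.004, "az": 0},
    {"jaw": 1.0, "tx": -0.0075, "ty": -0.001, "tz": 0.06, "ax": -0.006, "ay": -0.004, "az": 0},
    {"jaw": 1.0, "tx": -0.0075, "ty": -0.001, "tz": 0.09, "ax": -0.006, "ay": -0.004, "az": 0},
    {"jaw": 1.0, "tx": -0.0075, "ty": -0.001, "tz": 0.112, "ax": -0.006, "ay": -0.004, "az": 0},
    {"jaw": 1.0, "tx": -0.0075, "ty": -0.001, "tz": 0.112, "ax": -0.006, "ay": -0.004, "az": 0},
    {"jaw": 1.0, "tx": -0.0075, "ty": -0.001, "tz": 0.112, "ax": -0.006, "ay": -0.004, "az": 0},
  ],
)

```text
time: 9.75
tool_pos: [0.5448, -0.4353, 0.1405]
ee_rot: [3.141, -0.0, 1.551]
wrist_force: [0.0, -0.0, -0.4]
width: 0.0938
```

Call:
step_arm(
  steps=[
    {"jaw": 0.3, "tx": 0, "ty": 0, "tz": 0, "ax": 0, "ay": 0, "az": 0},
    {"jaw": 0.3, "tx": 0, "ty": 0, "tz": 0, "ax": 0, "ay": 0, "az": 0},
    {"jaw": 0.3, "tx": 0, "ty": 0, "tz": 0, "ax": 0, "ay": 0, "az": 0},
    {"jaw": 0.3, "tx": 0, "ty": 0, "tz": 0, "ax": 0, "ay": 0, "az": 0},
    {"jaw": 0.3, "tx": 0, "ty": 0, "tz": 0, "ax": 0, "ay": 0, "az": 0},
    {"jaw": 0.3, "tx": 0, "ty": 0, "tz": 0, "ax": 0, "ay": 0, "az": 0},
    {"jaw": 0.3, "tx": 0, "ty": 0, "tz": 0, "ax": 0, "ay": 0, "az": 0},
  ],
)

```text
time: 10.45
tool_pos: [0.5448, -0.4354, 0.1404]
ee_rot: [3.141, -0.0, 1.551]
wrist_force: [0.2, -0.4, -0.6]
width: 0.0456
```

Call:
step_arm(
  steps=[
    {"jaw": 0.3, "tx": 0, "ty": 0, "tz": -0.04, "ax": 0, "ay": 0, "az": 0},
    {"jaw": 0.3, "tx": 0, "ty": 0, "tz": -0.08, "ax": 0, "ay": 0, "az": 0},
    {"jaw": 0.3, "tx": 0, "ty": 0, "tz": -0.12, "ax": 0, "ay": 0, "az": 0},
    {"jaw": 0.3, "tx": 0.02, "ty": 0.003, "tz": -0.14, "ax": 0, "ay": 0, "az": 0},
    {"jaw": 0.3, "tx": 0.06, "ty": 0.008, "tz": -0.14, "ax": 0, "ay": 0, "az": 0},
    {"jaw": 0.3, "tx": 0.1, "ty": 0.013, "tz": -0.14, "ax": 0, "ay": 0, "az": 0},
    {"jaw": 0.3, "tx": 0.14, "ty": 0.018, "tz": -0.14, "ax": 0, "ay": 0, "az": 0},
    {"jaw": 0.3, "tx": 0.18, "ty": 0.024, "tz": -0.14, "ax": 0, "ay": 0, "az": 0},
  ],
)

```text
time: 11.25
tool_pos: [0.5718, -0.2544, 0.2791]
ee_rot: [-3.14, -0.002, 1.551]
wrist_force: [0.5, -1.5, -2.5]
width: 0.0458
```

Call:
step_arm(
  steps=[
    {"jaw": 0.3, "tx": 0.04, "ty": 0.006, "tz": 0, "ax": 0, "ay": 0, "az": 0},
    {"jaw": 0.3, "tx": 0.08, "ty": 0.012, "tz": 0, "ax": 0, "ay": 0, "az": 0.01},
    {"jaw": 0.3, "tx": 0.12, "ty": 0.018, "tz": 0, "ax": 0, "ay": 0, "az": 0.02},
    {"jaw": 0.3, "tx": 0.16, "ty": 0.023, "tz": 0, "ax": 0, "ay": 0, "az": 0.02},
    {"jaw": 0.3, "tx": 0.2, "ty": 0.027, "tz": 0, "ax": 0, "ay": 0, "az": 0.02},
    {"jaw": 0.3, "tx": 0.24, "ty": 0.03, "tz": 0, "ax": 0, "ay": 0, "az": 0.02},
    {"jaw": 0.3, "tx": 0.26, "ty": 0.032, "tz": 0, "ax": 0, "ay": 0, "az": 0.02},
    {"jaw": 0.3, "tx": 0.265, "ty": 0.033, "tz": 0, "ax": 0, "ay": 0, "az": 0.02},
  ],
)

```text
time: 12.05
tool_pos: [0.6098, 0.0125, 0.2782]
ee_rot: [-3.138, -0.002, 1.534]
wrist_force: [-0.2, 0.1, -4.0]
width: 0.0457
```

Run:
```python
from h import *
o=get_obs();print(o["tool_pos"],o["ee_rot"],o["wrist_force"],o["width"])
goto([.607,.055,.279],1.533)
```

```text
[0.60982785 0.01253943 0.27819131] [-3.13769029e+00 -2.32257813e-03  1.53427527e+00] [-0.19094665  0.11109032 -3.95451978] 0.045684575180566
goto [0.607, 0.055, 0.279] t [ 0.0423 -0.0044 -0.0007] a [-0.004 -0.002  0.001]
```

Call:
step_arm(
  steps=[
    {"jaw": 0.3, "tx": 0.02, "ty": -0.002, "tz": 0, "ax": -0.004, "ay": -0.002, "az": 0},
    {"jaw": 0.3, "tx": 0.035, "ty": -0.004, "tz": 0, "ax": -0.004, "ay": -0.002, "az": 0},
    {"jaw": 0.3, "tx": 0.042, "ty": -0.0044, "tz": 0, "ax": -0.004, "ay": -0.002, "az": 0},
    {"jaw": 0.3, "tx": 0.042, "ty": -0.0044, "tz": 0, "ax": -0.004, "ay": -0.002, "az": 0},
    {"jaw": 0.3, "tx": 0.042, "ty": -0.0044, "tz": 0, "ax": -0.004, "ay": -0.002, "az": 0},
  ],
)

```text
time: 12.55
tool_pos: [0.6071, 0.0537, 0.2783]
ee_rot: [3.141, 0.001, 1.533]
wrist_force: [-0.8, -0.2, -3.6]
width: 0.0454
```

Run:
```python
from h import *
from scipy.optimize import least_squares
for n in("scene","side"):
    im,d=snapshot(n);p=cloud(n,d);z=p[...,2]
    s=p[(d>0)&(z>.15)&(z<.245)&(np.hypot(p[...,0]-.607,p[...,1]-.055)<.04)]
    for a,b in((.15,.18),(.21,.245)):
        q=s[(s[:,2]>a)&(s[:,2]<b)]
        if len(q)>20: print(n,a,len(q),least_squares(lambda x:np.hypot(q[:,0]-x[0],q[:,1]-x[1])-.026,(.61,.055),loss='soft_l1',f_scale=.002).x.round(4))
o=get_obs();print(o["tool_pos"]);goto([.607,.0565,.158],1.533)
```

```text
scene 0.15 185 [0.6081 0.0484]
scene 0.21 251 [0.6079 0.0483]
side 0.15 315 [0.6061 0.0508]
side 0.21 415 [0.606  0.0509]
[0.60708109 0.05361603 0.27835109]
goto [0.607, 0.0565, 0.158] t [ 0.0029 -0.0002  0.1204] a [ 0.  0. -0.]
```

Call:
step_arm(
  steps=[
    {"jaw": 0.3, "tx": 0.004, "ty": 0, "tz": 0.015, "ax": 0, "ay": 0, "az": 0},
    {"jaw": 0.3, "tx": 0.004, "ty": 0, "tz": 0.04, "ax": 0, "ay": 0, "az": 0},
    {"jaw": 0.3, "tx": 0.004, "ty": 0, "tz": 0.065, "ax": 0, "ay": 0, "az": 0},
    {"jaw": 0.3, "tx": 0.004, "ty": 0, "tz": 0.09, "ax": 0, "ay": 0, "az": 0},
    {"jaw": 0.3, "tx": 0.004, "ty": 0, "tz": 0.105, "ax": 0, "ay": 0, "az": 0},
    {"jaw": 0.3, "tx": 0.004, "ty": 0, "tz": 0.115, "ax": 0, "ay": 0, "az": 0},
    {"jaw": 0.3, "tx": 0.004, "ty": 0, "tz": 0.119, "ax": 0, "ay": 0, "az": 0},
    {"jaw": 0.3, "tx": 0.004, "ty": 0, "tz": 0.12, "ax": 0, "ay": 0, "az": 0},
  ],
)

```text
time: 13.45
tool_pos: [0.6075, 0.0576, 0.1585]
ee_rot: [3.141, 0.0, 1.533]
wrist_force: [-0.3, -0.5, -2.3]
width: 0.0452
```

Call:
step_arm(
  steps=[
    {"jaw": 0.3, "tx": 0, "ty": 0, "tz": 0.001, "ax": 0, "ay": 0, "az": 0},
    {"jaw": 0.3, "tx": 0, "ty": 0, "tz": 0.001, "ax": 0, "ay": 0, "az": 0},
  ],
)

```text
time: 13.65
tool_pos: [0.6082, 0.0575, 0.1588]
ee_rot: [3.138, 0.0, 1.533]
wrist_force: [-0.5, -0.5, -3.4]
width: 0.0456
```

Call:
step_arm(
  steps=[
    {"jaw": 0.3, "tx": 0, "ty": 0, "tz": 0.002, "ax": 0, "ay": 0, "az": 0},
    {"jaw": 0.3, "tx": 0, "ty": 0, "tz": 0.003, "ax": 0, "ay": 0, "az": 0},
    {"jaw": 0.3, "tx": 0, "ty": 0, "tz": 0.003, "ax": 0, "ay": 0, "az": 0},
  ],
)

```text
time: 13.95
tool_pos: [0.6089, 0.0576, 0.1575]
ee_rot: [3.136, 0.0, 1.533]
wrist_force: [0.4, 0.3, 2.0]
width: 0.0457
```

Call:
step_arm(
  steps=[
    {"jaw": 0.6, "tx": 0, "ty": 0, "tz": 0, "ax": 0, "ay": 0, "az": 0},
    {"jaw": 0.8, "tx": 0, "ty": 0, "tz": 0, "ax": 0, "ay": 0, "az": 0},
    {"jaw": 0.9, "tx": 0, "ty": 0, "tz": 0, "ax": 0, "ay": 0, "az": 0},
    {"jaw": 1.0, "tx": 0, "ty": 0, "tz": 0, "ax": 0, "ay": 0, "az": 0},
    {"jaw": 1.0, "tx": 0, "ty": 0, "tz": -0.03, "ax": 0.005, "ay": 0, "az": 0},
    {"jaw": 1.0, "tx": 0, "ty": 0, "tz": -0.06, "ax": 0.005, "ay": 0, "az": 0},
    {"jaw": 1.0, "tx": 0, "ty": 0, "tz": -0.09, "ax": 0.005, "ay": 0, "az": 0},
    {"jaw": 1.0, "tx": 0, "ty": 0, "tz": -0.1, "ax": 0.005, "ay": 0, "az": 0},
  ],
)

```text
time: 14.75
tool_pos: [0.6095, 0.0576, 0.2616]
ee_rot: [3.134, -0.0, 1.533]
wrist_force: [-0.5, 0.8, 0.7]
width: 0.0939
```

Run:
```python
from h import *
for n in("scene","side","wrist"):
    cm=camera_model(n);im,d=snapshot(n);p=cloud(n,d,cm);z=p[...,2]
    for c in((.61,.126),(.608,.056)):
        q=p[(d>0)&(z>.18)&(z<.195)&(np.hypot(p[...,0]-c[0],p[...,1]-c[1])<.035)]
        print(n,len(q),((q.min(0)+q.max(0))/2).round(4),np.median(q[:,2]).round(4)) if len(q) else print(n,'-')
    q=p[(d>0)&(z>.09)&(z<.106)&(abs(p[...,0]-.438)<.035)&(abs(p[...,1]-.03)<.05)]
    if len(q):print(n,'grip top',len(q),((q.min(0)+q.max(0))/2).round(4),np.ptp(q,axis=0).round(3))
    if n=="side": save("side2",im,1.3)
goto([.437,-.05,.257],1.533)
```

```text
scene 425 [0.6131 0.1243 0.1855] 0.1867
scene 388 [0.6124 0.0529 0.1857] 0.187
scene grip top 98 [0.4386 0.0201 0.0969] [0.025 0.022 0.012]
side 320 [0.6089 0.1277 0.1847] 0.1859
side 277 [0.6069 0.056  0.1842] 0.1858
side grip top 107 [0.4354 0.0233 0.0947] [0.024 0.022 0.009]
wrist 2068 [0.6096 0.1255 0.1854] 0.1869
wrist 1758 [0.6079 0.0556 0.1846] 0.187
wrist grip top 340 [0.4362 0.0223 0.0955] [0.024 0.022 0.01 ]
goto [0.437, -0.05, 0.257] t [-0.114  -0.1672  0.    ] a [ 0.001  0.    -0.   ]
```

View pics/side2.png

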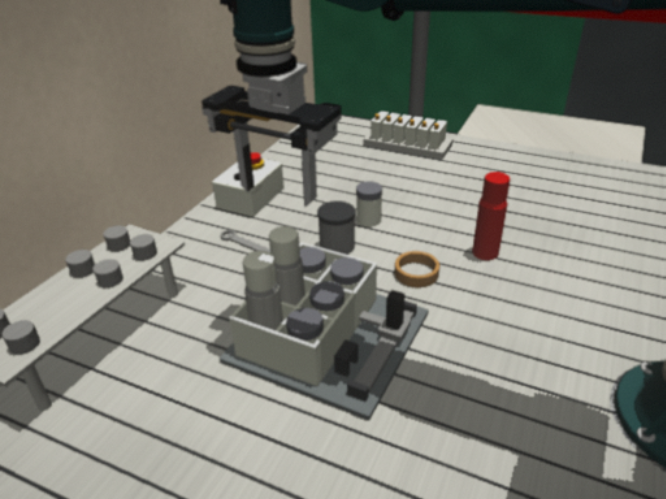

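Both cans stand in their cells, with tops at 0.187 and within about 2 mm of the pad centres. The jars are in place, and the lock grip is at about (0.4365, 0.022), lock reading around 0.015. Now I'll push the lock with closed fingers from its right side.

Call:
step_arm(
  steps=[
    {"jaw": 0.5, "tx": -0.025, "ty": -0.04, "tz": 0, "ax": 0, "ay": 0, "az": 0},
    {"jaw": 0.0, "tx": -0.05, "ty": -0.08, "tz": 0, "ax": 0, "ay": 0, "az": 0},
    {"jaw": 0.0, "tx": -0.08, "ty": -0.12, "tz": 0, "ax": 0, "ay": 0, "az": 0},
    {"jaw": 0.0, "tx": -0.1, "ty": -0.16, "tz": 0, "ax": 0, "ay": 0, "az": 0},
    {"jaw": 0.0, "tx": -0.109, "ty": -0.1715, "tz": 0, "ax": 0, "ay": 0, "az": 0},
    {"jaw": 0.0, "tx": -0.109, "ty": -0.1715, "tz": 0, "ax": 0, "ay": 0, "az": 0},
    {"jaw": 0.0, "tx": -0.109, "ty": -0.1715, "tz": 0, "ax": 0, "ay": 0, "az": 0},
    {"jaw": 0.0, "tx": -0.109, "ty": -0.1715, "tz": 0, "ax": 0, "ay": 0, "az": 0},
  ],
)

```text
time: 15.7
tool_pos: [0.4338, -0.0443, 0.2562]
ee_rot: [-3.142, -0.001, 1.534]
wrist_force: [0.3, 0.8, 0.6]
width: 0.0336
```

Call:
step_arm(
  steps=[
    {"jaw": 0.0, "tx": 0, "ty": 0, "tz": 0.04, "ax": 0, "ay": 0, "az": 0},
    {"jaw": 0.0, "tx": 0, "ty": 0, "tz": 0.08, "ax": 0, "ay": 0, "az": 0},
    {"jaw": 0.0, "tx": 0, "ty": 0, "tz": 0.12, "ax": 0, "ay": 0, "az": 0},
    {"jaw": 0.0, "tx": 0, "ty": 0, "tz": 0.15, "ax": 0, "ay": 0, "az": 0},
    {"jaw": 0.0, "tx": 0, "ty": 0, "tz": 0.177, "ax": 0, "ay": 0, "az": 0},
    {"jaw": 0.0, "tx": 0, "ty": 0, "tz": 0.177, "ax": 0, "ay": 0, "az": 0},
    {"jaw": 0.0, "tx": 0, "ty": 0, "tz": 0.177, "ax": 0, "ay": 0, "az": 0},
  ],
)

```text
time: 16.4
tool_pos: [0.4344, -0.0437, 0.0791]
ee_rot: [-3.14, -0.001, 1.535]
wrist_force: [0.1, 0.1, 0.4]
width: 0.0007
```

Run:
```python
from h import *
o=get_obs();print(o["tool_pos"],o["ee_rot"],o["wrist_force"],o["width"])
goto([.438,.096,.078],1.533)
```

```text
[ 0.43435222 -0.04370666  0.07910387] [-3.14032613e+00 -1.04057607e-03  1.53500196e+00] [0.08035173 0.13708557 0.40396237] 0.0006567276594178574
goto [0.438, 0.096, 0.078] t [ 0.1397 -0.0014  0.0013] a [-0.001 -0.001  0.002]
```

Call:
step_arm(
  steps=[
    {"jaw": 0.0, "tx": 0.025, "ty": 0, "tz": 0, "ax": 0, "ay": 0, "az": 0},
    {"jaw": 0.0, "tx": 0.04, "ty": 0, "tz": 0, "ax": 0, "ay": 0, "az": 0},
    {"jaw": 0.0, "tx": 0.055, "ty": -0.001, "tz": 0, "ax": 0, "ay": 0, "az": 0},
    {"jaw": 0.0, "tx": 0.07, "ty": -0.001, "tz": 0, "ax": 0, "ay": 0, "az": 0},
    {"jaw": 0.0, "tx": 0.085, "ty": -0.001, "tz": 0, "ax": 0, "ay": 0, "az": 0},
    {"jaw": 0.0, "tx": 0.1, "ty": -0.001, "tz": 0, "ax": 0, "ay": 0, "az": 0},
    {"jaw": 0.0, "tx": 0.115, "ty": -0.001, "tz": 0, "ax": 0, "ay": 0, "az": 0},
    {"jaw": 0.0, "tx": 0.125, "ty": -0.001, "tz": 0, "ax": 0, "ay": 0, "az": 0},
  ],
)

```text
time: 17.2
tool_pos: [0.44, 0.0816, 0.0818]
ee_rot: [3.138, 0.0, 1.536]
wrist_force: [-0.5, -2.2, 1.2]
width: 0.0004
```

Call:
step_arm(
  steps=[
    {"jaw": 0.0, "tx": 0.005, "ty": 0, "tz": 0, "ax": 0, "ay": 0, "az": 0},
    {"jaw": 0.0, "tx": 0.01, "ty": 0, "tz": 0, "ax": 0, "ay": 0, "az": 0},
    {"jaw": 0.0, "tx": 0.014, "ty": 0, "tz": 0, "ax": 0, "ay": 0, "az": 0},
    {"jaw": 0.0, "tx": 0.014, "ty": 0, "tz": 0, "ax": 0, "ay": 0, "az": 0},
    {"jaw": 0.0, "tx": 0.014, "ty": 0, "tz": 0, "ax": 0, "ay": 0, "az": 0},
  ],
)

```text
time: 17.7
tool_pos: [0.4407, 0.0959, 0.0819]
ee_rot: [3.137, -0.001, 1.536]
wrist_force: [0.1, -0.4, 0.1]
width: 0.0005
```

Run:
```python
from h import *
o=get_obs();print(o["tool_pos"],o["wrist_force"])
for n in("scene","side"):
    im,d=snapshot(n);p=cloud(n,d);z=p[...,2]
    q=p[(d>0)&(z>.09)&(z<.103)&(abs(p[...,0]-.438)<.03)&(abs(p[...,1]-.115)<.02)]
    if len(q):print(n,'grip top',len(q),((q.min(0)+q.max(0))/2).round(4),np.ptp(q,axis=0).round(3))
```

```text
[0.44066877 0.09586902 0.08187986] [ 0.12607015 -0.42084883  0.05170367]
scene grip top 120 [0.4417 0.1141 0.0965] [0.026 0.024 0.013]
side grip top 187 [0.4389 0.113  0.0965] [0.026 0.034 0.013]
```

The lock reads about 0.106. I'll nudge it onto the end stop.

Call:
step_arm(
  steps=[
    {"jaw": 0.0, "tx": 0.002, "ty": 0, "tz": 0, "ax": 0, "ay": 0, "az": 0},
    {"jaw": 0.0, "tx": 0.004, "ty": 0, "tz": 0, "ax": 0, "ay": 0, "az": 0},
    {"jaw": 0.0, "tx": 0.004, "ty": 0, "tz": 0, "ax": 0, "ay": 0, "az": 0},
  ],
)

```text
time: 18.1
tool_pos: [0.4403, 0.0961, 0.0816]
ee_rot: [3.139, 0.008, 1.535]
wrist_force: [-1.1, -11.5, 2.6]
width: 0.0003
```

It's at the end stop: it didn't move any further and the reaction rose to 11.5 N. I'm backing off and rising clear.

Call:
step_arm(
  steps=[
    {"jaw": 0.0, "tx": -0.01, "ty": 0, "tz": 0, "ax": 0, "ay": 0, "az": 0},
    {"jaw": 0.0, "tx": -0.03, "ty": 0, "tz": 0, "ax": 0, "ay": 0, "az": 0},
    {"jaw": 0.0, "tx": -0.04, "ty": 0, "tz": -0.03, "ax": 0, "ay": 0, "az": 0},
    {"jaw": 0.0, "tx": -0.04, "ty": -0.01, "tz": -0.07, "ax": 0, "ay": 0, "az": 0},
    {"jaw": 0.0, "tx": -0.04, "ty": -0.03, "tz": -0.11, "ax": 0, "ay": 0, "az": 0},
    {"jaw": 0.0, "tx": -0.04, "ty": -0.05, "tz": -0.15, "ax": 0, "ay": 0, "az": 0},
    {"jaw": 0.0, "tx": -0.04, "ty": -0.05, "tz": -0.16, "ax": 0, "ay": 0, "az": 0},
    {"jaw": 0.0, "tx": -0.04, "ty": -0.05, "tz": -0.16, "ax": 0, "ay": 0, "az": 0},
  ],
)

```text
time: 18.9
tool_pos: [0.3894, 0.0593, 0.2436]
ee_rot: [3.134, 0.006, 1.535]
wrist_force: [1.0, -0.2, 0.4]
width: 0.001
```

Run:
```python
from h import *
for n in("scene","side","wrist"):
    cm=camera_model(n);im,d=snapshot(n);p=cloud(n,d,cm);z=p[...,2]
    if n=="side":save("side3",im,1.3)
    for c in((.61,.126),(.608,.056)):
        q=p[(d>0)&(z>.18)&(z<.195)&(np.hypot(p[...,0]-c[0],p[...,1]-c[1])<.035)]
        if len(q):print(n,len(q),((q.min(0)+q.max(0))/2).round(4),np.median(q[:,2]).round(4))
    q=p[(d>0)&(z>.09)&(z<.103)&(abs(p[...,0]-.438)<.03)&(abs(p[...,1]-.115)<.03)]
    if len(q):print(n,'grip top',len(q),((q.min(0)+q.max(0))/2).round(4),np.ptp(q,axis=0).round(3))
o=get_obs();print(o["tool_pos"],o["wrist_force"],abs(o["qvel"]).max())
```

```text
scene 427 [0.6132 0.1241 0.1856] 0.1866
scene 402 [0.612  0.0528 0.1855] 0.1868
scene grip top 104 [0.4409 0.1159 0.0963] [0.027 0.022 0.013]
side 322 [0.6088 0.127  0.1843] 0.1859
side 275 [0.6067 0.0563 0.1841] 0.1859
side grip top 135 [0.438  0.118  0.0949] [0.023 0.023 0.01 ]
wrist 871 [0.5962 0.1243 0.1846] 0.1858
wrist 1497 [0.6007 0.0547 0.1845] 0.1866
wrist grip top 408 [0.4379 0.1168 0.0953] [0.024 0.021 0.009]
[0.38794797 0.05916498 0.23928269] [-0.08239881 -0.08535233 -0.61412029] 0.009819926645917628
```

View pics/side3.png

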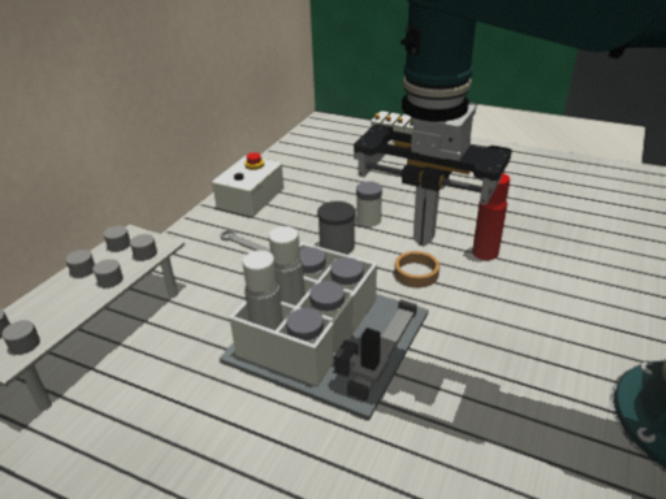

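The picture shows the lock grip at (371,348), beside the keeper, and both cans upright in the crate at (258,290) and (285,265). The bystanders look unmoved and the arm is clear. I'm handing in the job.

```bash
python3 -c "
from bench import *
print(close_job())"
```

```text
the job is handed in; nothing more can be done
None
```

I packed both grey cans upright into the two empty far-side cells and slid the lock to its closed end. I handed the job in at about 19 s; it gave no verdict.

- **Cans:** I lowered each one until its weight came off the gripper, then opened the jaws. After the second was in, their caps measured at about (0.610, 0.126) and (0.608, 0.056), within about 2 mm of the pad centres. Their tops at 0.186–0.187 m put them on the cell floors.
- **Lock:** I pushed it until it stopped and the reaction rose to 11.5 N. The grip then measured at y ≈ 0.117, where the closed end should be, so the lock reads about 0.110. I could only work this out from the images, not read the joint itself.
- **Other things:** In the last side picture the jars in the crate, jar 5, the tape and the tin look unmoved and the arm is clear; I didn't measure them again. Most of the wrench is hidden behind the crate there.

**Disagreements between cameras:**
- The scene and side cameras differ by about 3–5 mm.
- The last wrist view put the cans 7–14 mm nearer the robot in x. I put that down to part of the caps being out of its view, because the two fixed cameras had not changed.

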